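Put the detachable handle on the pan

ROBOT

A 7-joint arm with a two-finger parallel gripper is mounted at the origin on a cart in front of the work surface, level with it; the furniture and walls round the work are solid. World frame = base frame: x ahead of the robot, y to its left, z up, the work surface at z = 0. Lengths are in m, angles in rad, forces in N, time in s.
With the tool pointing down it reaches from about 0.35 to 0.9 m from the base axis. Payload 8.1 kg.
Tool frame: the origin (TCP) lies at the very end of the fingers, on their centre line; the grasp point (between the pads) lies 19 mm behind it (arm.tcp_to_grasp is the distance from the TCP to the grasp point, in m); z points along the fingers, y is the line along which they close (so a half turn about z gives the same grasp; the last joint's range is limited). The gripper opens to 92 mm and grips with 3 to 60 N. Pads are 19 mm wide; open, the fingers measure 130 mm over their backs; the gripper's body (75 mm by 190 mm) begins 47 mm behind the grasp point.
Start: joints at [-1.441, 0.434, 0.025, 1.573, -0.012, 1.134, -0.075], TCP at [0.144, 0.608, 0.227] pointing down, gripper open.
Joint ranges: [-2.62, 2.62], [-0.44, 2.09], [-1.27, 1.32], [0.08, 2.57], [-1.32, 4.46], [0.12, 2], [-2.74, 2.74]. Speed limits (rad/s): [2.22, 2.22, 3.01, 3.01, 3.14, 3.14, 3.14].

INTERFACE

Orientations are given as a rotation vector (axis times angle).
In Python, from cell import arm gives the robot as it stands.
- The arm moves only by the tool advance, called after ">>>" as name([rows], argument=value, ...), one row to a line, values as JSON. Schema: {"type":"object","properties":{"plan":{"type":"array","items":{"type":"array","items":{"type":"array","items":{"type":"number"},"minItems":5,"maxItems":5},"minItems":1,"maxItems":10},"minItems":1,"maxItems":1},"force":{"type":"number"},"only":{"type":"string"},"quiet":{"type":"boolean"},"lines":{"type":"string"}},"required":["plan"],"additionalProperties":false}. plan is a list that holds a single list of rows (three levels of brackets), with 1 to 10 rows, each of 5 numbers: dx, dy, dz in m, then a turn about the tool's z in rad, then the opening from 0.0 (shut) to 1.0 (fully open); each row shifts and turns the commanded pose from where the row before left it, along the tool's axes as they then stand; what a row does not reach is not made up. A row lasts 1/10 s, in which the tool goes at most 0.05 m and 0.15 rad, less where a joint would pass 70% of its speed; a pose out of reach is approached as far as the arm can. The fingers move at their own pace and stop on an object; force is the grip in N (left out, the last holds). Time passes only in rows, so rows that do not move let the fingers close. The tool returns the time, the measured TCP pose, the force, the opening and the grip force at its end. only (a regular expression) keeps the lines of the reply that match it, lines (a string "A,B") keeps lines A to B, and quiet returns only ok. Input that does not fit is refused with a message, and nothing moves.
- arm.observe(): the state, without advancing time (a new reading comes with each control period).
- arm.get_image(name): name is "scene" or "side" or "wrist"; returns a dict with "image" (400x640x3 uint8, blue, green, red), "fx", "fy", "cx", "cy" (pixels), "cam_to_world" (4x4, takes a point from camera to world coordinates); the wrist camera has in their place "mount" (4x4, takes a point from camera to tool coordinates, whose origin is the TCP and whose axes are the flange's). Camera axes: x right, y down, z forward; pixel columns grow to the right and rows downward; lengths in m; the calibration is good to about 2 mm. A picture is of the moment at which its call begins: read the wrist's pose just before it. There is no depth.
- arm.sign_off(): hands the job in; it is judged then, once.
The state is a dict: "clock": time; "joints": joint angles; "dq": joint speeds; "joint_efforts": joint torques, N m; "position": TCP position; "ee_rot": TCP orientation; "force": force on the tool from outside, world axes, zero at the start; "ft_torque": the same for the moment, N m; "width": opening from 0.0 (shut) to 1.0 (fully open); "gripper_force": force on a finger pad.
Only numpy, scipy, OpenCV 4.12 (cv2) and the standard library are available. Lean on these libraries where they do the work, as an engineer would, in place of code of your own. Each camera call takes 0.05 s, during which the arm holds its last target. There are 200 camera calls.

TASK

Slide the ejector's thumb tab forward to push the detachable handle out of its wooden dock, draw the handle out by the end that appears and lay it flat on the surface, button hole up, letting go of it. Then take it up again and slide it fully onto the stub of the pan, until the spring button pops up through the hole, and let go. Leave the other things where they are.

Things in the scene. Friction and masses are not known exactly. Their poses are not given: they have to be found in the camera images.
- pan: Steel frying pan, 190 mm across, 50 mm high, on the glass hob; fixed. Origin: centre of its underside, z up. A stub for the handle points along its own -x: a bar 17 mm wide (y), 14 mm high (z), 55 mm long, its last 10 mm tapering to 9 x 7 mm, centre line 36 mm above the underside.
- stub_root (a point): Centre of the stub's root, in the face of the 46 x 28 mm bracket that stops the handle: 115 mm from the pan's centre along its -x, 36 mm up. Axes as the pan's (+x into the pan). Either side of the stub an upright cheek plate (4 mm thick, 26 high, 35 mm apart inside) stands 18 mm out from that face: no room there for fingers.
- stub_tip (a point): Centre of the stub's free end, 55 mm from stub_root along the pan's -x. Axes as the pan's.
- button (a joint): Spring button in the stub's top, 26 mm out from stub_root. 0 m = up (6.5 mm out of the stub), grows to 0.008 when pressed. A wedge 13 mm long, 7 mm wide, sloping 35 degrees to the stub's tip, upright to the pan: the incoming tube presses it down (5 to 10 N push); it pops up through the hole when the mouth is 2.5 mm or less from the bracket face, and locks.
- handle: Detachable pan handle, a rectangular bar 140 long (x), 28 wide (y), 24 mm high (z), about 150 g. Origin: centre of its underside. -x half: black plastic grip; +x half: steel tube with open end (mouth). Starts inside the dock, +x along the dock's +x, mouth 3 mm inside the dock's open end, underside 10 mm above the surface, hole up. On the pan its +x points along the pan's +x.
- handle_mouth (a point): Centre of the handle's mouth: 70 mm from its origin along +x, 12 mm above the underside. Axes as the handle's. The bore is 20 wide x 17 mm high, 62 mm deep. The button hole (18 x 12 mm) is in the top (+z) wall only, 19.5 to 37.5 mm from the mouth.
- handle_grip (a point): Middle of the black grip: 35 mm from the origin along its -x, 12 mm above its underside. Axes as the handle's.
- dock: Light wooden sleeve, fixed, that stores the handle: 173 mm long (its x from -100 to +73 mm), 50 wide, 43 mm high, floor 10 mm thick, channel 34 wide and 27 mm high under a roof, open only at its +x end. Origin: in its underside, under the stored handle's middle; z up.
- dock_mouth (a point): Centre of the dock's open end: 73 mm along the dock's +x, 22 mm up. Axes as the dock's.
- ejector (a joint): Spring slide in the dock behind the handle: 0 m = at rest at the back, grows to 0.050 as its tab is pushed along the dock's +x; takes 1 to 2.5 N plus the handle's friction and springs back when released. It starts 3 mm behind the handle; full stroke leaves the mouth end 44 mm out of the dock, where it stays.
- ejector_tab (a point): Centre of the ejector's dark steel thumb tab, which rises through a slot in the dock's roof: 10 thick (x), 20 wide (y), 27 mm high, top 74 mm above the surface (31 above the roof), centre 60.5 mm up; at rest 79 mm behind the dock's origin (dock -x). Axes as the dock's.
- spice: Bystander: small spice jar, 47 mm across, 98 mm high. Origin: centre of its underside.
- brush: Bystander: small purple dish brush, 30 x 86 x 22 mm, lying. Origin: centre of its underside.
- spoon: Bystander: wooden spoon, 310 mm long, lying. Origin: centre of its underside.
- teaspoon: Bystander: teaspoon with red handle, 132 mm long, lying. Origin: centre of its underside.
- lemon: Bystander: yellow lemon, 71 x 53 x 51 mm, lying. Origin: centre of its underside.
- salt: Bystander: shaker with grey top, 44 mm across, 90 mm high. Origin: centre of its underside.

How it is judged:
By the outcome, as a careful person would: the job done as asked, in the order asked, and still so for the second after the job is handed in, with the robot touching nothing.
It also fails if it takes over 58 s, if anything falls off the work surface, if the arm or the gripper's body presses on something with over 40 N, if the wrist force passes 120 N, or if a joint passes its speed limit or range.

## Working session

There is one attempt and no reset: what is moved stays moved. The work goes in short steps, Python scripts to look and compute and a tool call to move; the robot and the scene stay as the last step left them, time stands still between calls to the robot, and variables do not carry over. Pictures are saved under pics/ and viewed, at most 10 in all, crops included, and the job is handed in when it is done.

```bash
ls; mkdir -p pics
```

Run:
```python
from cell import arm
import cv2,pickle
d={}
for n in("scene","side","wrist"):
    s=arm.observe(); g=arm.get_image(n); g['pos']=s['position'];g['rot']=s['ee_rot']; d[n]=g
    cv2.imwrite(f'pics/{n}0.png',g['image'])
    print(n,g['fx'],g['cx'],g.get('cam_to_world',g.get('mount')))
pickle.dump(d,open('d0.pkl','wb'))
print(arm.observe(),arm.tcp_to_grasp)
```

```text
cell.py
pics
scene 387.57867826715193 327.3075261011077 [[ 0.44619231 -0.40473762  0.79818537 -0.39827974]
 [-0.89481847 -0.21628708  0.39053785 -0.64520036]
 [ 0.01457183 -0.88848599 -0.45867233  0.59303399]
 [ 0.          0.          0.          1.        ]]
side 401.7338124287976 323.2231717515578 [[-0.99926798 -0.00794465 -0.03742185  0.57751296]
 [ 0.03219847  0.35357303 -0.93485259  1.10647833]
 [ 0.02065844 -0.93537318 -0.3530584   0.57525248]
 [ 0.          0.          0.          1.        ]]
wrist 317.4685775312283 323.74503465150974 [[-5.62163274e-04 -9.58445588e-01 -2.85274849e-01  7.84532359e-02]
 [ 9.99999829e-01 -5.84474145e-04 -6.92845116e-06  1.15555049e-03]
 [-1.60095230e-04 -2.85274804e-01  9.58445753e-01 -1.58814603e-01]
 [ 0.00000000e+00  0.00000000e+00  0.00000000e+00  1.00000000e+00]]
{'clock': 0.15, 'joints': array([-1.44062266,  0.43508842,  0.02497136,  1.57388593, -0.01157067,
        1.13398709, -0.07511349]), 'dq': array([-0.00211545, -0.00072312,  0.00189726, -0.00207574,  0.00015981,
        0.00127947, -0.00060901]), 'joint_efforts': array([ 2.76464765e-03, -6.68258643e+01,  9.86369066e-01, -3.14694822e+01,
       -6.04609237e-02,  3.92861268e-02,  1.11638274e-04]), 'position': array([0.14413808, 0.60775572, 0.22611022]), 'ee_rot': array([-3.64919321e-01, -3.12032152e+00,  1.92349370e-03]), 'force': array([ 0.25110873,  0.15605872, -0.96002535]), 'ft_torque': array([ 0.03859929,  0.01574861, -0.02269634]), 'gripper_force': 0.0, 'width': 1.0014447352442588} 0.0188
```

View pics/scene0.png

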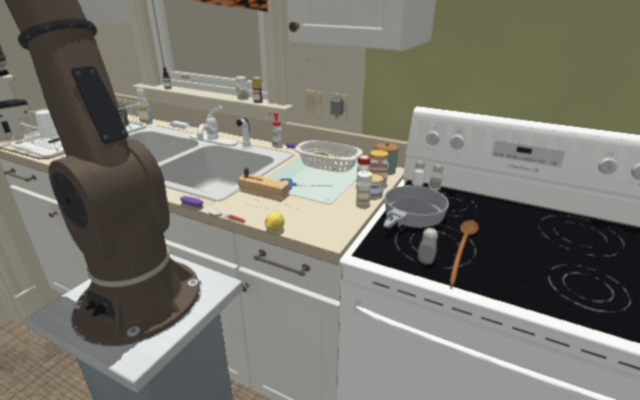

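View pics/side0.png

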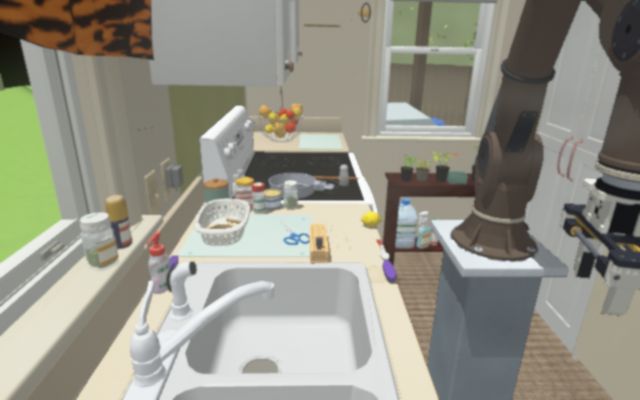

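The scene picture shows the dock at about (264,187), the pan at (416,205) with its stub toward (390,218), and the lemon at (275,221). The side picture shows the dock at (319,243) with its tab near (319,240), and the pan at (293,184). I'll zoom in on both next.

Create h.py:
```python
import numpy as np,cv2,pickle
from scipy.spatial.transform import Rotation as R
def pose(g):
    if 'cam_to_world' in g: return np.array(g['cam_to_world'])
    T=np.eye(4);T[:3,:3]=R.from_rotvec(g['rot']).as_matrix();T[:3,3]=g['pos']
    return T@np.array(g['mount'])
def ray(g,u,v):
    T=pose(g);d=T[:3,:3]@np.array([(u-g['cx'])/g['fx'],(v-g['cy'])/g['fy'],1.]);return T[:3,3],d
def onz(g,u,v,z):
    o,d=ray(g,u,v);return o+d*(z-o[2])/d[2]
def two(g1,p1,g2,p2):
    a,d=ray(g1,*p1);b,e=ray(g2,*p2)
    t=np.linalg.lstsq(np.c_[d,-e],b-a,rcond=None)[0];P,Q=a+t[0]*d,b+t[1]*e
    return (P+Q)/2,np.linalg.norm(P-Q)
def proj(g,X):
    p=np.linalg.inv(pose(g))@np.r_[X,1];return g['fx']*p[0]/p[2]+g['cx'],g['fy']*p[1]/p[2]+g['cy']
def grab(n,f=None):
    from cell import arm
    s=arm.observe();g=arm.get_image(n);g['pos'],g['rot']=s['position'],s['ee_rot']
    if f:pickle.dump(g,open(f+'.pkl','wb'))
    return g
def crop(g,u,v,w,h,k):
    return cv2.resize(g['image'][v:v+h,u:u+w],None,fx=k,fy=k,interpolation=cv2.INTER_CUBIC)
```

Run:
```python
from h import *
d=pickle.load(open('d0.pkl','rb'))
S,D=d['scene'],d['side']
a=np.vstack([np.hstack([crop(S,230,165,80,60,5),crop(S,375,175,80,60,5)]),np.hstack([crop(D,290,215,80,60,5),crop(D,260,160,80,60,5)])])
cv2.imwrite('pics/z1.png',a)
print(onz(S,264,187,.04),onz(D,319,243,.04),onz(S,416,205,.05),onz(D,293,184,.05))
```

```text
[0.51187576 0.02642819 0.04      ] [0.5457449  0.09237792 0.04      ] [ 0.60577841 -0.44229547  0.05      ] [ 0.63711844 -0.37859697  0.05      ]
```

View pics/z1.png

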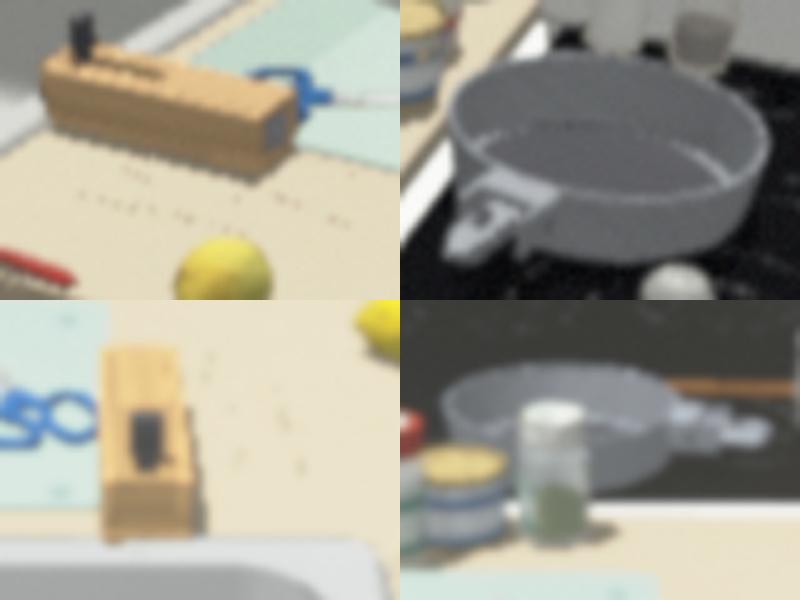

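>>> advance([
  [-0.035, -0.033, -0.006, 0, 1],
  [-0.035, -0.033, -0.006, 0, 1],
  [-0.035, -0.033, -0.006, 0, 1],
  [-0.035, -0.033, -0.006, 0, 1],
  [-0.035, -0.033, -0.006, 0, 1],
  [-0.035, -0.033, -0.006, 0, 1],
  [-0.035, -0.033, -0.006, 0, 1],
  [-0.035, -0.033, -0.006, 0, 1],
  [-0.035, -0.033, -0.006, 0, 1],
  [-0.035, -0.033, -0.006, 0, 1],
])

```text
refused: plan: the value is too long (schema: maxItems 1). Nothing was moved.
```

Wrong form. The message asks for a list holding one list of rows, three levels of brackets, so I'll send the same numbers that way.

>>> advance([
  [[-0.035, -0.033, -0.006, 0, 1], [-0.035, -0.033, -0.006, 0, 1], [-0.035, -0.033, -0.006, 0, 1], [-0.035, -0.033, -0.006, 0, 1], [-0.035, -0.033, -0.006, 0, 1], [-0.035, -0.033, -0.006, 0, 1], [-0.035, -0.033, -0.006, 0, 1], [-0.035, -0.033, -0.006, 0, 1], [-0.035, -0.033, -0.006, 0, 1], [-0.035, -0.033, -0.006, 0, 1]],
])

```text
clock: 1.15
position: [0.4092, 0.2044, 0.2871]
ee_rot: [0.365, 3.12, 0.001]
force: [0.6, 0.0, -0.5]
width: 0.996
gripper_force: 0.0
```

>>> advance([
  [[-0.035, -0.033, -0.006, 0, 1], [-0.035, -0.033, -0.006, 0, 1], [-0.03, -0.033, -0.006, 0, 1], [-0.02, -0.033, -0.006, 0, 1], [0, 0, 0, 0, 1], [0, 0, 0, 0, 1]],
])

```text
clock: 1.75
position: [0.4949, 0.0495, 0.3106]
ee_rot: [-0.369, -3.12, -0.0]
force: [0.0, 0.3, 0.2]
width: 0.996
gripper_force: 0.0
```

Run:
```python
from h import *
g=grab('wrist','w1');cv2.imwrite('pics/w1.png',g['image'])
print(g['pos'],R.from_rotvec(g['rot']).as_matrix().round(3))
d=pickle.load(open('d0.pkl','rb'))
S,D=d['scene'],d['side']
print('tab',two(S,(246.4,168.3),D,(319.4,237.4)))
print('dock',onz(S,239.4,190,0),onz(S,281.6,201.4,0))
```

```text
[0.49486253 0.04948046 0.31060991] [[-0.972  0.233 -0.   ]
 [ 0.233  0.972  0.   ]
 [ 0.     0.    -1.   ]]
tab (array([0.5463362 , 0.11921602, 0.07211047]), np.float64(0.0016653979585223482))
dock [ 5.19710517e-01  1.34771782e-01 -1.11022302e-16] [ 0.5180709  -0.03423754  0.        ]
```

View pics/w1.png

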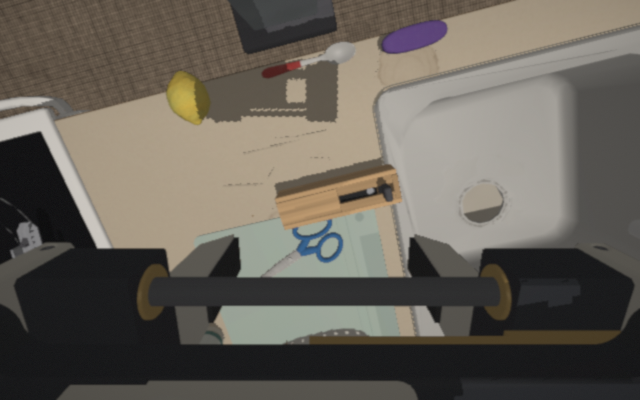

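The wrist picture shows the dock from its mouth end at (281,212) to its back at (395,185), the tab at (382,188), the lemon at (188,97) and the counter clear between the dock and the hob. The pan's stub appears at (25,240).

Run:
```python
from h import *
g=pickle.load(open('w1.pkl','rb'))
cv2.imwrite('pics/w1z.png',crop(g,265,155,145,85,5))
for p in [(188,97),(70,120),(110,235),(197,237),(340,50)]: print(p,onz(g,*p,0).round(3))
```

```text
(188, 97) [ 0.364 -0.114  0.   ]
(70, 120) [ 0.354 -0.29   0.   ]
(110, 235) [ 0.532 -0.309  0.   ]
(197, 237) [ 0.568 -0.175  0.   ]
(340, 50) [0.354 0.107 0.   ]
```

View pics/w1z.png

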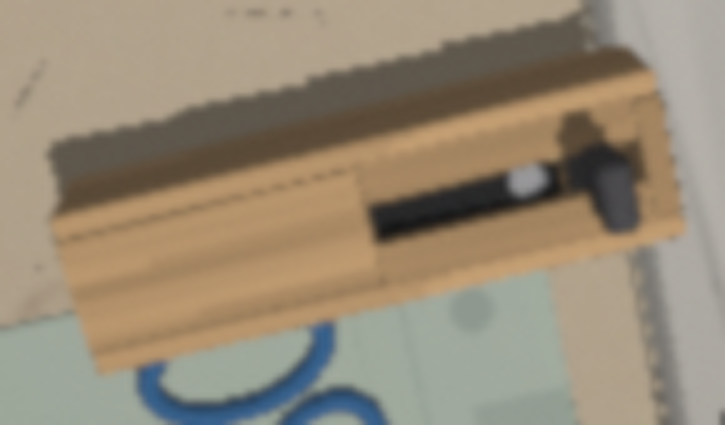

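The crop shows the roof corners at (55,218), (100,372), (683,232) and (655,72), with the tab top near (618,205).

Run:
```python
from h import *
g=pickle.load(open('w1.pkl','rb'))
P=[onz(g,265+x/5,155+y/5,.043) for x,y in [(55,218),(100,372),(683,232),(655,72)]]
for p in P:print(p.round(4))
print([np.linalg.norm(P[i]-P[(i+1)%4]).round(4) for i in range(4)])
m=(P[0]+P[1])/2;b=(P[2]+P[3])/2;a=(m-b)[:2];a/=np.linalg.norm(a)
print('mouth',m,'axis',a,np.arctan2(a[1],a[0]),'from mouth tab',m[:2]-.152*a,'from back tab',b[:2]+.021*a, 'origin',(m[:2]-.073*a+b[:2]+.1*a)/2)
print('tabtop',onz(g,265+618/5,155+205/5,.074))
```

```text
[ 0.5251 -0.0253  0.043 ]
[ 0.5727 -0.0254  0.043 ]
[0.5703 0.145  0.043 ]
[0.5234 0.1451 0.043 ]
[np.float64(0.0476), np.float64(0.1704), np.float64(0.0468), np.float64(0.1704)]
mouth [ 0.5489149  -0.02535396  0.043     ] axis [ 0.01212908 -0.99992644] -1.5586669503834139 from mouth tab [0.54707128 0.12663486] from back tab [0.54710229 0.12407785] origin [0.54804498 0.04636216]
tabtop [0.54810295 0.12431504 0.074     ]
```

>>> advance([
  [[-0.0165, 0.0428, 0, 0, 0.5], [-0.0165, 0.0428, 0, 0, 0.5], [0, 0, 0.04, -0.13, 0.5], [0, 0, 0.04, -0.117, 0.5], [0, 0, 0.045, 0, 0.5], [0, 0, 0.045, 0, 0.5], [0, 0, 0, 0, 0.5], [0, 0, 0, 0, 0.5]],
], force=25)

```text
clock: 2.6
position: [0.5462, 0.127, 0.1411]
ee_rot: [0.025, -3.14, 0.0]
force: [0.8, 0.4, 0.8]
width: 0.504
gripper_force: 0.0
```

>>> advance([
  [[0, -0.002, 0.04, 0, 0.5], [0, 0, 0.035, 0, 0.5], [0, 0, 0.016, 0, 0.5], [0, 0, 0, 0, 0.5], [0, 0, 0, 0, 0], [0, 0, 0, 0, 0], [0, 0, 0, 0, 0], [0, 0, 0, 0, 0]],
], force=25)

```text
clock: 3.4
position: [0.5475, 0.1241, 0.0508]
ee_rot: [-0.022, 3.14, 0.001]
force: [-1.1, 0.3, 0.1]
width: 0.198
gripper_force: 0.0
```

>>> advance([
  [[0, 0, 0, 0, 0], [0, 0, 0, 0, 0], [0, 0, 0, 0, 0]],
])

```text
clock: 3.7
position: [0.5471, 0.1233, 0.0503]
ee_rot: [-0.021, 3.141, -0.0]
force: [-1.4, -1.4, 6.2]
width: 0.11
gripper_force: 25.0
```

>>> advance([
  [[0, -0.008, 0, 0, 0], [0, -0.008, 0, 0, 0], [0, -0.008, 0, 0, 0], [0, -0.008, 0, 0, 0], [0, -0.008, 0, 0, 0], [0, -0.006, 0, 0, 0], [0, -0.004, 0, 0, 0], [0, -0.002, 0, 0, 0], [0, 0, 0, 0, 0], [0, 0, 0, 0, 0]],
])

```text
clock: 4.7
position: [0.5479, 0.073, 0.0503]
ee_rot: [-0.023, 3.141, 0.002]
force: [0.1, 3.5, 6.2]
width: 0.107
gripper_force: 25.0
```

Run:
```python
from h import *
for n in('scene','side'): grab(n,n+'2')
S=pickle.load(open('scene2.pkl','rb'));D=pickle.load(open('side2.pkl','rb'))
cv2.imwrite('pics/e.png',np.hstack([crop(S,235,165,80,60,5),crop(D,280,205,80,60,5)]))
```

```text
(no output)
```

View pics/e.png

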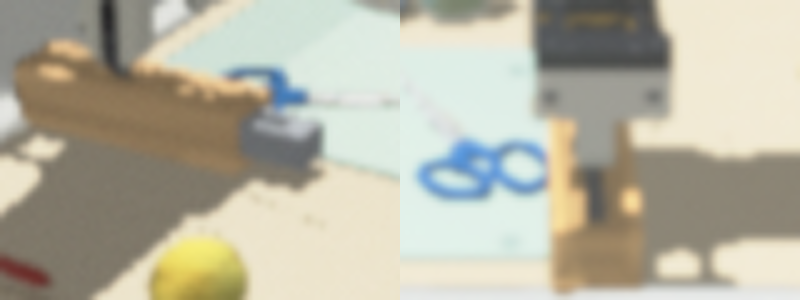

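The tab is forward and about 44 mm of the handle's mouth end shows past the dock, in the left crop at (245–320, 110–165), clear of the lemon. I'll let go of the tab and rise, then work out the pan's direction.

>>> advance([
  [[0, 0, 0, 0, 0.6], [0, 0, 0, 0, 0.6], [0, 0, 0, 0, 0.6], [0, 0, -0.03, 0, 0.6], [0, 0, -0.045, 0, 0.6], [0, 0, -0.045, 0, 0.6], [0, -0.05, 0, 0, 0.6], [0, -0.05, 0, 0, 0.6], [0, 0, 0, 0, 0.6]],
])

```text
clock: 5.7
position: [0.5482, -0.0372, 0.1704]
ee_rot: [-0.006, 3.141, -0.007]
force: [-0.2, -1.3, -0.9]
width: 0.599
gripper_force: 0.0
```

Run:
```python
from h import *
from cell import arm
d=pickle.load(open('d0.pkl','rb'));S,D=d['scene'],d['side']
tip=two(S,(375+50/5,175+245/5),D,(260+360/5,160+131/5));print('tip',tip)
print('pan c',two(S,(375+205/5,175+130/5),D,(260+160/5,160+100/5)))
print(arm.observe()['joints'].round(2))
```

```text
tip (array([ 0.48314832, -0.39085407,  0.03758353]), np.float64(0.000604745742886138))
pan c (array([ 0.64232866, -0.43400781,  0.04569823]), np.float64(0.003940997495423782))
[-0.31  0.38  0.37  1.85 -0.16  0.94  1.71]
```

>>> advance([
  [[0, -0.015, 0, 0.15, 0.6], [0, 0, 0, 0.15, 0.6], [0, 0, 0, 0.15, 0.6], [0, 0, 0, 0.15, 0.6], [0, 0, 0, 0.15, 0.6], [0, 0, 0, 0.15, 0.6], [0, 0, 0, 0.15, 0.6], [0, 0, 0, 0.15, 0.6], [0, 0, 0, 0.15, 0.6], [0, 0, 0, 0.15, 0.6]],
])

```text
clock: 6.7
position: [0.5486, -0.0436, 0.1694]
ee_rot: [-2.133, -2.306, 0.002]
force: [-0.0, 0.4, 0.1]
width: 0.599
gripper_force: 0.0
```

>>> advance([
  [[0, 0, 0.02, 0.063, 0.6], [0, 0, 0, 0, 0.6], [0, 0, 0, 0, 0.6]],
])

```text
clock: 7.0
position: [0.5485, -0.0434, 0.1495]
ee_rot: [-2.195, -2.247, 0.002]
force: [-0.2, -0.8, 0.6]
width: 0.602
gripper_force: 0.0
```

Run:
```python
from h import *
g=grab('wrist','w3');cv2.imwrite('pics/w3.png',g['image'])
print(g['pos'],R.from_rotvec(g['rot']).as_matrix().round(3))
```

```text
[ 0.54854917 -0.04344588  0.14953487] [[-0.023  1.    -0.002]
 [ 1.     0.023 -0.001]
 [-0.001 -0.002 -1.   ]]
```

View pics/w3.png

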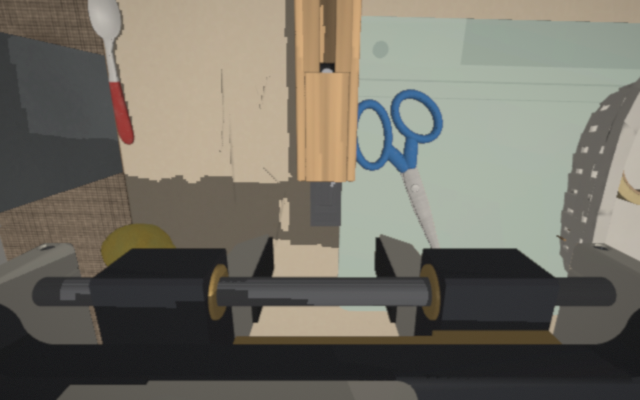

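The handle's end shows at columns 310–341, rows 181–226, centred between the fingers, with the dock's mouth edge at row 181.

Run:
```python
from h import *
g=pickle.load(open('w3.pkl','rb'))
for p in[(310,226),(341,226),(310,183),(341,183)]:print(onz(g,*p,.034).round(4))
for p in[(297,181),(355,181)]:print(onz(g,*p,.043).round(4))
```

```text
[ 0.5353 -0.0723  0.034 ]
[ 0.564  -0.0716  0.034 ]
[ 0.5349 -0.0315  0.034 ]
[ 0.5624 -0.0308  0.034 ]
[ 0.5241 -0.0278  0.043 ]
[ 0.5738 -0.0266  0.043 ]
```

>>> advance([
  [[-0.0095, 0.001, 0.04, 0.01, 0.6], [0, 0, 0.045, 0, 0.6], [0, 0, 0.04, 0, 0.6], [0, 0, 0.016, 0, 0.6], [0, 0, 0, 0, 0], [0, 0, 0, 0, 0], [0, 0, 0, 0, 0], [0, 0, 0, 0, 0], [0, 0, 0, 0, 0]],
], force=25)

```text
clock: 7.95
position: [0.5507, -0.0526, 0.0092]
ee_rot: [2.207, 2.235, 0.001]
force: [-0.6, -0.4, 2.1]
width: 0.303
gripper_force: 25.0
```

>>> advance([
  [[-0.01, 0, 0, 0, 0], [-0.02, 0, 0, 0, 0], [-0.02, 0, 0, 0, 0], [-0.02, 0, 0, 0, 0], [-0.02, 0, 0, 0, 0], [-0.02, 0, 0, 0, 0], [-0.015, 0, 0, 0, 0], [0, 0, 0, 0, 0]],
])

```text
clock: 8.75
position: [0.5515, -0.1806, 0.0089]
ee_rot: [2.211, 2.23, -0.002]
force: [-0.5, 0.6, -1.4]
width: 0.302
gripper_force: 25.0
```

>>> advance([
  [[-0.01, -0.02, 0, 0, 0], [0, 0, 0, 0, 0], [0, 0, 0.005, 0, 0], [0, 0, 0, 0, 0]],
])

```text
clock: 9.15
position: [0.5324, -0.1865, 0.0031]
ee_rot: [-2.206, -2.236, -0.001]
force: [-0.0, 0.5, -2.7]
width: 0.305
gripper_force: 25.0
```

>>> advance([
  [[0, 0, 0.0022, 0, 0], [0, 0, 0, 0, 0], [0, 0, 0, 0, 0.45], [0, 0, 0, 0, 0.6], [0, 0, 0, 0, 0.6], [0, 0, -0.03, 0, 0.6], [0, 0, -0.04, 0, 0.6], [0.04, 0, -0.04, 0, 0.6], [0.03, 0, -0.04, 0, 0.6], [0, 0, 0, 0, 0.6]],
])

```text
clock: 10.15
position: [0.5343, -0.1182, 0.151]
ee_rot: [2.199, 2.239, 0.01]
force: [0.8, -0.1, 0.1]
width: 0.599
gripper_force: 0.0
```

Run:
```python
from h import *
g=grab('wrist','w4');cv2.imwrite('pics/w4.png',g['image'])
print(g['pos'],R.from_rotvec(g['rot']).as_matrix().round(3))
```

```text
[ 0.5343207  -0.11823048  0.15095678] [[-0.018  1.     0.007]
 [ 1.     0.018  0.002]
 [ 0.002  0.007 -1.   ]]
```

View pics/w4.png

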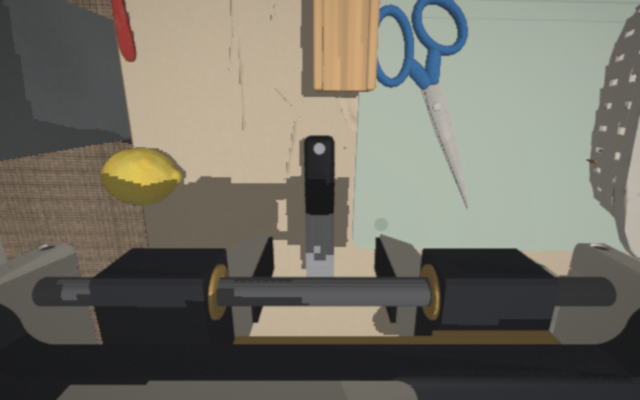

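The handle lies flat and released, with its black grip at rows 137–213, columns 305–334, and the button hole visible near (318,253). Next I'll get its pose for the regrasp and look back at the pan.

Run:
```python
from h import *
g=pickle.load(open('w4.pkl','rb'))
for p in[(319.5,137),(320,213),(304.5,160),(334,160),(305.5,213),(334.5,213)]:print(onz(g,*p,.024).round(4))
m=(g['image'].max(2)<45).astype(np.uint8);m[:130]=0;m[212:]=0;m[:,:290]=0;m[:,345:]=0
ys,xs=np.nonzero(m);
for v in(150,170,190,205):
    u=xs[ys==v];print(v,u.min(),u.max(),onz(g,(u.min()+u.max())/2,v,.024).round(4))
```

```text
[ 0.5295 -0.0665  0.024 ]
[ 0.5309 -0.1377  0.024 ]
[ 0.5162 -0.0873  0.024 ]
[ 0.5429 -0.0868  0.024 ]
[ 0.5171 -0.1379  0.024 ]
[ 0.5447 -0.1375  0.024 ]
150 305 332 [ 0.5287 -0.078   0.024 ]
170 305 332 [ 0.529  -0.0962  0.024 ]
190 306 333 [ 0.5301 -0.1151  0.024 ]
205 306 332 [ 0.5299 -0.1298  0.024 ]
```

>>> advance([
  [[-0.048, 0, -0.01, 0, 0.6], [-0.048, 0, -0.01, 0, 0.6], [-0.048, 0, -0.01, 0, 0.6], [-0.048, 0, -0.01, 0, 0.6], [-0.048, 0, -0.01, 0, 0.6], [-0.047, 0, -0.01, 0, 0.6]],
])

```text
clock: 10.8
position: [0.5331, -0.4124, 0.206]
ee_rot: [-2.209, -2.232, 0.001]
force: [0.8, -0.2, 0.6]
width: 0.599
gripper_force: 0.0
```

>>> advance([
  [[0, 0, 0, -0.14, 0.6], [0, 0, 0, -0.14, 0.6], [0, 0, 0, -0.14, 0.6], [0, 0, 0, -0.14, 0.6], [0, 0, 0, -0.14, 0.6], [0, 0, 0, -0.14, 0.6], [0, 0, 0, -0.14, 0.6], [0, 0, 0, -0.14, 0.6], [0, 0, 0, -0.14, 0.6], [0, 0, 0, -0.03, 0.6]],
])

```text
clock: 11.8
position: [0.5332, -0.4105, 0.2056]
ee_rot: [-0.419, -3.112, -0.001]
force: [0.0, 0.5, 0.1]
width: 0.602
gripper_force: 0.0
```

>>> advance([
  [[0, 0, 0, 0, 0.6], [0, 0, 0, 0, 0.6]],
])

```text
clock: 12.0
position: [0.5341, -0.4098, 0.2063]
ee_rot: [-0.427, -3.112, -0.001]
force: [0.7, 0.0, 0.5]
width: 0.596
gripper_force: 0.0
```

Run:
```python
from h import *
from cell import arm
g=grab('wrist','w5');cv2.imwrite('pics/w5.png',g['image'])
print(g['pos'],R.from_rotvec(g['rot']).as_matrix().round(3),arm.observe()['joints'].round(2))
```

```text
[ 0.53409756 -0.40983832  0.20629863] [[-0.963  0.269 -0.001]
 [ 0.269  0.963  0.   ]
 [ 0.001  0.    -1.   ]] [ 0.33  0.55  0.4   1.49 -0.22  1.15  2.06]
```

>>> advance([
  [[0, 0.03, -0.03, 0, 0.6], [0, 0.03, -0.03, 0, 0.6], [0, 0, 0, 0, 0.6], [0, 0, 0, 0, 0.6]],
])

```text
clock: 12.45
position: [0.5513, -0.351, 0.2675]
ee_rot: [0.42, 3.112, -0.001]
force: [-0.0, -0.9, -0.3]
width: 0.603
gripper_force: 0.0
```

Run:
```python
from h import *
g5=pickle.load(open('w5.pkl','rb'))
g=grab('wrist','w6')
u,v=map(int,proj(g5,[.51,-.4,.036]));a=crop(g5,max(u-60,0),max(v-50,0),120,100,5)
u2,v2=map(int,proj(g,[.51,-.4,.036]));b=crop(g,max(u2-60,0),max(v2-50,0),120,100,5)
cv2.imwrite('pics/w5z.png',cv2.resize(np.hstack([a[:,:],b]),(800,333)) )
cv2.imwrite('pics/a.png',a);cv2.imwrite('pics/b.png',b);print(u,v,u2,v2,g['pos'])
```

```text
325 158 275 148 [ 0.55129502 -0.35102789  0.26746955]
```

View pics/w5z.png

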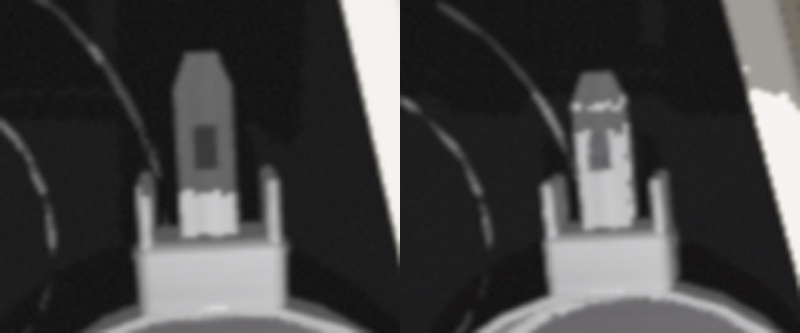

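The two crops show the stub clearly: tip at (201,52) on the left and (597,71) on the right, root at (210,237) and (608,228).

Run:
```python
from h import *
g5=pickle.load(open('w5.pkl','rb'));g6=pickle.load(open('w6.pkl','rb'))
k=3.3333
f5=lambda x,y:(265+x/k,108+y/k);f6=lambda x,y:(215+(x-400)/k,98+y/k)
for n,a,b in[('tip',(202,52),(597,71)),('root',(209.5,236),(607.5,228)),('taper',(204,90),(599,105)),('chL',(147,175),(555,180)),('chR',(268,168),(658,172))]:
    print(n,two(g5,f5(*a),g6,f6(*b)))
t=[onz(g5,*f5(202,52),.039),onz(g6,*f6(597,71),.039)];r=[onz(g5,*f5(209.5,236),.043),onz(g6,*f6(607.5,228),.043)]
for a,b in zip(t,r):
    q=b-a;print(a.round(4),b.round(4),np.linalg.norm(q[:2]),np.arctan2(q[1],q[0]))
```

```text
tip (array([ 0.476245  , -0.39046437,  0.03715754]), np.float64(0.00024001769259432057))
root (array([ 0.53044922, -0.40315593,  0.0426211 ]), np.float64(0.00019485292296827567))
taper (array([ 0.48738782, -0.39297772,  0.03927332]), np.float64(0.0003788520791725982))
chL (array([ 0.50864241, -0.41752349,  0.03486824]), np.float64(0.0012614676336228769))
chR (array([ 0.51633293, -0.38017691,  0.03495924]), np.float64(0.0003497958159884046))
[ 0.4763 -0.3905  0.039 ] [ 0.5305 -0.4032  0.043 ] 0.055660098535022594 -0.23013100293376684
[ 0.4761 -0.3901  0.039 ] [ 0.5303 -0.403   0.043 ] 0.05569357910951222 -0.2337429170727334
```

>>> advance([
  [[0.015, 0.04, 0.015, 0, 0.6], [0.015, 0.04, 0.015, 0, 0.6], [0.015, 0.04, 0.015, 0, 0.6], [0.015, 0.04, 0.015, 0, 0.6], [0.015, 0.04, 0.015, 0, 0.6], [0.014, 0.038, 0.015, 0, 0.6]],
])

```text
clock: 13.1
position: [0.5267, -0.098, 0.1753]
ee_rot: [-0.425, -3.111, 0.001]
force: [0.5, -0.1, -0.5]
width: 0.6
gripper_force: 0.0
```

>>> advance([
  [[0, 0, 0, 0.142, 0.6], [0, 0, 0, 0.142, 0.6], [0, 0, 0, 0.142, 0.6], [0, 0, 0, 0.142, 0.6], [0, 0, 0, 0.142, 0.6], [0, 0, 0, 0.142, 0.6], [0, 0, 0, 0.142, 0.6], [0, 0, 0, 0.142, 0.6], [0, 0, 0, 0.142, 0.6], [0, 0, 0, 0, 0.6]],
])

```text
clock: 14.1
position: [0.5272, -0.0996, 0.176]
ee_rot: [-2.199, -2.242, 0.003]
force: [-0.6, -0.0, -0.3]
width: 0.602
gripper_force: 0.0
```

>>> advance([
  [[0, 0, 0.04, 0, 0.6], [0, 0, 0.03, 0, 0.6], [0, 0, 0, 0, 0.6]],
])

```text
clock: 14.4
position: [0.5249, -0.0987, 0.1034]
ee_rot: [-2.188, -2.247, 0.008]
force: [-0.7, 0.5, 0.7]
width: 0.602
gripper_force: 0.0
```

>>> advance([
  [[0, 0.004, 0.04, 0, 0.6], [0, 0, 0.04, 0, 0.6], [0, 0, 0.019, 0, 0.6], [0, 0, 0, 0, 0.6], [0, 0, 0, 0, 0], [0, 0, 0, 0, 0], [0, 0, 0, 0, 0], [0, 0, 0, 0, 0], [0, 0, 0, 0, 0]],
], force=45)

```text
clock: 15.3
position: [0.5324, -0.0984, 0.0089]
ee_rot: [2.194, 2.248, 0.002]
force: [-1.9, 1.1, 9.0]
width: 0.303
gripper_force: 44.9
```

>>> advance([
  [[0, 0, -0.03, 0, 0], [0, 0, -0.04, 0, 0], [0, 0, -0.04, 0, 0], [0, 0, 0, 0, 0], [0, 0, 0, 0, 0]],
])

```text
clock: 15.8
position: [0.5325, -0.0981, 0.1187]
ee_rot: [2.193, 2.248, 0.003]
force: [-0.7, 0.1, -1.7]
width: 0.298
gripper_force: 44.9
```

Run:
```python
from h import *
d=pickle.load(open('d0.pkl','rb'));S,D=d['scene'],d['side']
print('salt',onz(S,427,262,0),onz(S,430,231,.09),onz(D,343,184,0))
print('lemon',onz(S,275,228,0))
s=grab('scene','s7');e=grab('side','e7')
u,v=map(int,proj(s,[.53,-.12,.1]));u2,v2=map(int,proj(e,[.53,-.12,.1]))
cv2.imwrite('pics/c7.png',np.hstack([crop(s,u-50,v-40,100,80,4),crop(e,u2-50,v2-40,100,80,4)]))
```

```text
salt [ 0.41895671 -0.52638654  0.        ] [ 0.4197353  -0.52145998  0.09      ] [ 0.42758194 -0.52562286  0.        ]
lemon [ 0.37497848 -0.10324358  0.        ]
```

View pics/c7.png

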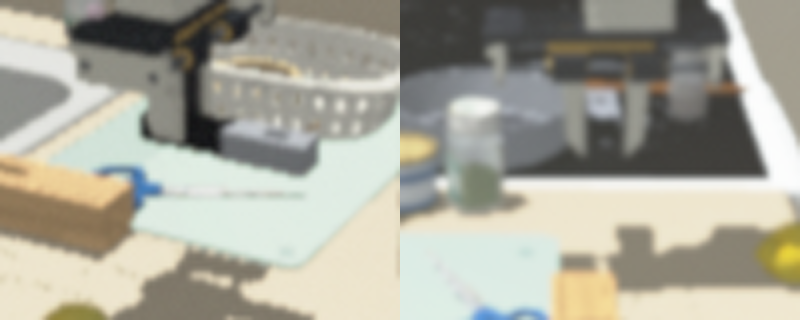

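The handle is held level in the fingers in both views, mouth pointing away from the dock; the salt stands at about (0.42,-0.525), clear of the planned path.

Run:
```python
from h import *
s=pickle.load(open('s7.pkl','rb'))
u,v=map(int,proj(s,[.53,-.12,.1]))
for c in[(305,172),(307,148),(318,140)]:
    o,d=ray(s,u-50+c[0]/4,v-40+c[1]/4);print(c,o+d*(-.206-o[1])/d[1])
```

```text
(305, 172) [ 0.53077065 -0.206       0.10888335]
(307, 148) [ 0.53325436 -0.206       0.1271596 ]
(318, 140) [ 0.55196478 -0.206       0.12617272]
```

>>> advance([
  [[-0.037, -0.026, 0, 0, 0], [-0.037, -0.026, 0, 0, 0], [-0.037, -0.026, 0, 0, 0], [-0.037, -0.026, 0, 0, 0], [-0.037, -0.026, 0, 0, 0], [-0.037, -0.026, 0, 0, 0], [-0.038, -0.027, 0, 0, 0], [0, 0, 0, 0, 0]],
])

```text
clock: 16.7
position: [0.3495, -0.3683, 0.1173]
ee_rot: [-2.206, -2.236, 0.006]
force: [0.8, -0.2, -1.7]
width: 0.304
gripper_force: 44.8
```

>>> advance([
  [[0, 0, 0, -0.14, 0], [0, 0, 0, -0.14, 0], [0, 0, 0, -0.14, 0], [0, 0, 0, -0.14, 0], [0, 0, 0, -0.14, 0], [0, 0, 0, -0.14, 0], [0, 0, 0, -0.14, 0], [0, 0, 0, -0.14, 0], [0, 0, 0, -0.14, 0], [0, 0, 0, -0.053, 0]],
])

```text
clock: 17.7
position: [0.3545, -0.3619, 0.1164]
ee_rot: [-0.358, -3.119, -0.003]
force: [0.4, -0.4, -0.5]
width: 0.299
gripper_force: 44.8
```

>>> advance([
  [[0, 0, 0.03, 0, 0], [0, 0, 0, 0, 0], [0, 0, 0, 0, 0]],
])

```text
clock: 18.0
position: [0.3543, -0.3619, 0.0869]
ee_rot: [-0.367, -3.117, -0.003]
force: [-0.4, -0.7, -1.6]
width: 0.306
gripper_force: 44.9
```

Run:
```python
from h import *
from cell import arm
g=grab('wrist','w8');cv2.imwrite('pics/w8.png',g['image'])
print(R.from_rotvec(g['rot']).as_matrix().round(4),arm.observe()['joints'].round(2))
```

```text
[[-0.9727  0.2322 -0.0028]
 [ 0.2322  0.9727  0.0022]
 [ 0.0033  0.0015 -1.    ]] [ 0.49  0.42  0.26  2.03 -0.16  0.71  2.19]
```

Create chk.py:
```python
from h import *
s=grab('scene','s8');e=grab('side','e8')
p=s['pos'];M=R.from_rotvec(s['rot']).as_matrix();u=-M[:,0];w=M[:,1]   # u toward mouth, w = +y-ish lateral
up=np.array([0,0,1.]);c=p+.0031*up
def prof(g,a,d,ts,n):
    G=cv2.cvtColor(g['image'],cv2.COLOR_BGR2GRAY).astype(np.float32)
    q=np.float32([proj(g,a+t*d) for t in ts])
    v=cv2.remap(G,q[:,0].reshape(1,-1),q[:,1].reshape(1,-1),cv2.INTER_LINEAR)[0]
    print(n,*[f'{t*1e3:.0f}:{x:.0f}' for t,x in zip(ts,v)])
L=np.arange(-24,25,2)/1e3
for n,g,sg in(('scene',s,-1),('side',e,1)):
    prof(g,c+.012*up,u,np.arange(92,125,2)/1e3,n+' len top')
    prof(g,c+.085*u+.012*up,w,L,n+' lateral top')
    prof(g,c+.085*u+sg*.014*w,up,L,n+' vert near side')
```

```bash
python3 chk.py
```

```text
scene len top 92:128 94:120 96:107 98:90 100:74 102:59 104:47 106:42 108:39 110:37 112:37 114:42 116:49 118:56 120:61 122:65 124:67
scene lateral top -24:139 -22:139 -20:141 -18:143 -16:142 -14:143 -12:144 -10:144 -8:140 -6:132 -4:124 -2:121 0:122 2:120 4:114 6:102 8:80 10:60 12:47 14:42 16:43 18:53 20:65 22:78 24:76
scene vert near side -24:44 -22:60 -20:83 -18:99 -16:112 -14:118 -12:126 -10:136 -8:141 -6:143 -4:143 -2:142 0:141 2:140 4:141 6:142 8:143 10:143 12:143 14:141 16:135 18:119 20:96 22:69 24:51
side len top 92:172 94:177 96:178 98:178 100:178 102:177 104:171 106:164 108:148 110:132 112:113 114:93 116:79 118:68 120:64 122:60 124:60
side lateral top -24:153 -22:154 -20:155 -18:156 -16:156 -14:157 -12:157 -10:157 -8:157 -6:158 -4:157 -2:157 0:156 2:155 4:154 6:152 8:151 10:150 12:149 14:147 16:145 18:143 20:141 22:140 24:139
side vert near side -24:119 -22:121 -20:124 -18:126 -16:128 -14:130 -12:131 -10:133 -8:133 -6:133 -4:134 -2:134 0:133 2:133 4:134 6:136 8:138 10:141 12:147 14:153 16:158 18:163 20:164 22:165 24:164
```

Create chk2.py:
```python
from h import *
exec(open('chk.py').read().split("def prof")[0].replace("s=grab('scene','s8');e=grab('side','e8')","s=pickle.load(open('s8.pkl','rb'));e=pickle.load(open('e8.pkl','rb'))"))
exec("def prof"+open('chk.py').read().split("def prof")[1].split("L=np")[0])
d=pickle.load(open('d0.pkl','rb'))
u=np.array([.973,-.230,0]);w=np.array([.230,.973,0]);tip=np.array([.4762,-.3903,.036])
L=np.arange(-20,21,2)/1e3
for n,g,sg in(('scene',d['scene'],-1),('side',d['side'],1)):
    prof(g,tip,u,L,n+' stub len mid'); 
    prof(g,tip+.016*u+.007*up,w,L,n+' stub lat top')
    prof(g,tip+.016*u+sg*.0085*w,up,L,n+' stub vert')
```

```bash
python3 chk2.py
```

```text
scene stub len mid -20:20 -18:20 -16:20 -14:20 -12:21 -10:23 -8:30 -6:42 -4:59 -2:78 0:99 2:115 4:134 6:149 8:160 10:173 12:177 14:180 16:181 18:182 20:181
scene stub lat top -20:76 -18:91 -16:107 -14:126 -12:147 -10:162 -8:174 -6:178 -4:180 -2:183 0:183 2:177 4:164 6:135 8:101 10:66 12:40 14:24 16:21 18:21 20:22
scene stub vert -20:14 -18:14 -16:15 -14:22 -12:33 -10:52 -8:69 -6:83 -4:94 -2:104 0:117 2:134 4:154 6:166 8:172 10:168 12:154 14:138 16:118 18:108 20:104
side stub len mid -20:65 -18:66 -16:68 -14:70 -12:71 -10:70 -8:70 -6:71 -4:76 -2:84 0:96 2:111 4:126 6:141 8:154 10:166 12:174 14:178 16:181 18:181 20:181
side stub lat top -20:107 -18:114 -16:122 -14:129 -12:136 -10:143 -8:150 -6:154 -4:158 -2:161 0:164 2:167 4:171 6:172 8:174 10:176 12:178 14:179 16:181 18:181 20:181
side stub vert -20:69 -18:68 -16:69 -14:73 -12:79 -10:95 -8:111 -6:132 -4:151 -2:165 0:178 2:180 4:181 6:177 8:172 10:163 12:151 14:135 16:116 18:97 20:81
```

Create chk3.py:
```python
exec(open('chk2.py').read().split("d=pickle")[0])
import sys
for k in(.05,.06,.07,.08,.09):
    prof(s,c+k*u+.012*up,w,np.arange(0,19,2)/1e3,f'{k} far')
    prof(s,c+k*u-.014*w,up,np.arange(-28,-7,2)/1e3,f'{k} bot')
```

```bash
python3 chk3.py
```

```text
0.05 far 0:139 2:136 4:127 6:110 8:91 10:73 12:65 14:59 16:64 18:66
0.05 bot -28:25 -26:25 -24:26 -22:26 -20:28 -18:30 -16:43 -14:58 -12:77 -10:89 -8:98
0.06 far 0:132 2:127 4:119 6:108 8:97 10:88 12:83 14:78 16:66 18:53
0.06 bot -28:25 -26:23 -24:23 -22:25 -20:28 -18:37 -16:49 -14:64 -12:79 -10:93 -8:102
0.07 far 0:76 2:77 4:76 6:73 8:71 10:70 12:70 14:72 16:78 18:85
0.07 bot -28:24 -26:24 -24:23 -22:24 -20:29 -18:37 -16:54 -14:71 -12:86 -10:98 -8:104
0.08 far 0:105 2:104 4:97 6:80 8:68 10:58 12:54 14:55 16:62 18:73
0.08 bot -28:22 -26:24 -24:26 -22:33 -20:45 -18:67 -16:86 -14:101 -12:109 -10:117 -8:128
0.09 far 0:135 2:128 4:118 6:101 8:80 10:59 12:47 14:39 16:36 18:38
0.09 bot -28:63 -26:74 -24:88 -22:108 -20:122 -18:133 -16:136 -14:139 -12:141 -10:142 -8:142
```

>>> advance([
  [[0, 0, 0.03, 0, 0], [0, 0, 0.022, 0, 0], [0, 0, 0, 0, 0], [0, 0, 0, 0, 0]],
])

```text
clock: 18.55
position: [0.3554, -0.3629, 0.0365]
ee_rot: [-0.367, -3.12, 0.0]
force: [0.2, -0.2, -2.0]
width: 0.303
gripper_force: 44.9
```

```bash
python3 chk.py | grep scene
```

Run:
```python
from h import *
s=pickle.load(open('s8.pkl','rb'));M=R.from_rotvec(s['rot']).as_matrix();t=np.array([.4762,-.3903,.036])-s['pos'];print(s['pos'],t@M)
```

```text
scene len top 92:37 94:36 96:35 98:36 100:37 102:40 104:44 106:50 108:58 110:63 112:65 114:67 116:65 118:64 120:63 122:63 124:63
scene lateral top -24:64 -22:60 -20:62 -18:67 -16:77 -14:77 -12:74 -10:72 -8:72 -6:68 -4:63 -2:61 0:62 2:59 4:51 6:46 8:40 10:37 12:37 14:37 16:37 18:38 20:37 22:36 24:37
scene vert near side -24:122 -22:129 -20:135 -18:140 -16:142 -14:143 -12:143 -10:144 -8:144 -6:144 -4:144 -2:144 0:145 2:145 4:142 6:135 8:123 10:103 12:77 14:55 16:42 18:40 20:43 22:47 24:52
[ 0.35538055 -0.3629473   0.03653622] [-0.12386901  0.00140885  0.00053059]
```

>>> advance([
  [[0, 0.001, 0.0025, 0, 0], [-0.01, 0, 0, 0, 0], [-0.008, 0, 0, 0, 0], [-0.006, 0, 0, 0, 0], [0, 0, 0, 0, 0], [0, 0, 0, 0, 0]],
])

```text
clock: 19.25
position: [0.3789, -0.3672, 0.0332]
ee_rot: [-0.366, -3.12, -0.0]
force: [0.7, -0.4, -2.5]
width: 0.297
gripper_force: 44.9
```

>>> advance([
  [[-0.004, 0, 0, 0, 0], [-0.004, 0, 0, 0, 0], [0, 0, 0, 0, 0], [0, 0, 0, 0, 0]],
])

```text
clock: 19.65
position: [0.3866, -0.3692, 0.0333]
ee_rot: [-0.366, -3.12, -0.0]
force: [-0.6, -0.5, -2.4]
width: 0.303
gripper_force: 44.9
```

>>> advance([
  [[-0.005, 0, 0, 0, 0], [-0.005, 0, 0, 0, 0], [-0.005, 0, 0, 0, 0], [-0.004, 0, 0, 0, 0], [0, 0, 0, 0, 0]],
])

```text
clock: 20.15
position: [0.4064, -0.3739, 0.0335]
ee_rot: [0.365, 3.119, -0.001]
force: [0.5, 0.6, 0.7]
width: 0.302
gripper_force: 44.8
```

>>> advance([
  [[-0.004, 0, 0, 0, 0], [-0.004, 0, 0, 0, 0], [-0.004, 0, 0, 0, 0], [-0.004, 0, 0, 0, 0], [0, 0, 0, 0, 0], [0, 0, 0, 0, 0]],
])

```text
clock: 20.75
position: [0.4212, -0.3774, 0.0334]
ee_rot: [0.366, 3.119, -0.0]
force: [0.9, -1.1, 0.2]
width: 0.306
gripper_force: 44.9
```

>>> advance([
  [[-0.003, 0, 0, 0, 0], [-0.002, 0, 0, 0, 0], [-0.002, 0, 0, 0, 0], [0, 0, 0, 0, 0], [0, 0, 0, 0, 0]],
])

```text
clock: 21.25
position: [0.4246, -0.3782, 0.0326]
ee_rot: [-0.368, -3.115, -0.003]
force: [-7.8, 2.2, 1.6]
width: 0.305
gripper_force: 44.8
```

>>> advance([
  [[-0.003, 0, 0, 0, 0], [-0.003, 0, 0, 0, 0], [0, 0, 0, 0, 0]],
])

```text
clock: 21.55
position: [0.4249, -0.3789, 0.0313]
ee_rot: [-0.371, -3.106, -0.007]
force: [-22.1, 3.0, 4.3]
width: 0.296
gripper_force: 45.0
```

>>> advance([
  [[-0.003, 0, 0, 0, 0], [-0.003, 0, 0, 0, 0], [0, 0, 0, 0, 0]],
])

```text
clock: 21.85
position: [0.4257, -0.379, 0.03]
ee_rot: [-0.373, -3.097, -0.011]
force: [-33.3, 4.4, 4.3]
width: 0.303
gripper_force: 45.0
```

>>> advance([
  [[0.006, 0, 0, 0, 0], [0.006, 0, 0, 0, 0], [0.004, 0, 0, 0, 0], [0, 0, 0, 0, 0], [0, 0, 0, 0, 0]],
])

```text
clock: 22.35
position: [0.4236, -0.378, 0.0333]
ee_rot: [-0.366, -3.12, -0.0]
force: [-1.3, -0.8, -4.5]
width: 0.298
gripper_force: 45.0
```

>>> advance([
  [[0.003, 0, 0, 0, 0], [0.003, 0, 0, 0, 0], [0, 0, 0, 0, 0], [0, 0, 0, 0, 0]],
])

```text
clock: 22.75
position: [0.4228, -0.3782, 0.0348]
ee_rot: [0.363, 3.112, -0.005]
force: [11.7, -3.6, -5.5]
width: 0.301
gripper_force: 45.0
```

The pull-back was resisted at 12 N, so the button has locked. I'll seat the handle again, let go and retreat upward.

>>> advance([
  [[-0.005, 0, 0, 0, 0], [-0.005, 0, 0, 0, 0], [-0.003, 0, 0, 0, 0], [0, 0, 0, 0, 0], [0, 0, 0, 0, 0]],
])

```text
clock: 23.25
position: [0.4256, -0.3787, 0.0324]
ee_rot: [-0.369, -3.112, -0.004]
force: [-13.3, 2.3, 4.1]
width: 0.302
gripper_force: 45.0
```

>>> advance([
  [[0, 0, 0, 0, 0.4], [0, 0, 0, 0, 0.5], [0, 0, 0, 0, 0.6], [0, 0, 0, 0, 0.6], [0, 0, -0.03, 0, 0.6], [0, 0, -0.04, 0, 0.6], [0, 0, -0.045, 0, 0.6], [0, 0, -0.045, 0, 0.6], [0, 0, 0, 0, 0.6]],
])

```text
clock: 24.15
position: [0.4332, -0.3821, 0.1999]
ee_rot: [0.365, 3.111, -0.008]
force: [0.8, -0.2, -0.7]
width: 0.602
gripper_force: 0.0
```

Run:
```python
from h import *
g5=grab('scene','s9');grab('side','e9')
s=g5;up=np.array([0,0,1.])
exec("def prof"+open('chk.py').read().split("def prof")[1].split("L=np")[0])
u=np.array([.973,-.230,0]);w=np.array([.230,.973,0]);r=np.array([.5304,-.4031,.036])
prof(s,r+.012*up,u,np.arange(-150,7,4)/1e3,'top axis')
```

```text
top axis -150:115 -146:91 -142:79 -138:82 -134:78 -130:61 -126:52 -122:45 -118:41 -114:39 -110:39 -106:39 -102:37 -98:38 -94:38 -90:38 -86:39 -82:44 -78:64 -74:112 -70:158 -66:185 -62:195 -58:199 -54:198 -50:197 -46:196 -42:189 -38:171 -34:151 -30:128 -26:118 -22:120 -18:147 -14:174 -10:189 -6:194 -2:191 2:185 6:184
```

The final profile along the handle matches it fully seated: black grip up to 72 mm out, then steel to the bracket, with the hole at 20–38 mm.

```bash
python3 -c "
from cell import arm
print(arm.sign_off())"
```

```text
the job is handed in; nothing more can be done
None
```

The handle was ejected, drawn out, laid flat hole up and released, then slid onto the pan stub against the bracket, where it resisted a 12 N pull-back; I let go and handed the job in after about 24 s.

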